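# Slide the base disc into the pressing jig

### The job

Slide the steel base disc along the jig's apron and over its raised lip so that it drops flat into the pocket, then push it on until it is firmly up against the end stop, and leave it there touching the stop. Push gently, do not lift the disc, do not shove the end stop off its setting, and leave the jar, the dropper bottle and the cup where they are.

Things in the scene. Friction and masses are not known exactly. Their poses are not given: they have to be found in the camera images.
- disc: Bare steel disc, 90 mm across, 10 mm thick (too wide to grasp across), 0.26 to 0.46 kg (slides at 1 to 4 N), lower edge bevelled 2.5 mm, a paler round patch on its flat top. Starts flat on the jig's apron, its centre 60 to 100 mm before the foot of the ramp, up to 20 mm off the centre line. Origin: centre of its underside; z up.
- jig: Low grey plate, 375 x 150 x 12 mm, bolted to the table, pale aluminium rails. Push the disc along its +x on the centre line y = 0. Origin: underside, on the centre line, where the lip's ramp begins; z up. Apron: x -200 to 0 mm; apron and pocket floor are both 12 mm above the origin. Rails 9 mm high flank lip and pocket at y = +-48.5 mm, flaring on the apron to +-70 mm at x = -50 mm.
- lip (a point): Raised lip across the jig: centre of its far top edge, 17 mm past the jig's origin. A 20-degree ramp 11 mm long rises 4 mm, then 6 mm of flat top, ending in an upright drop into the pocket. To cross, the disc's rear must rise: pushed at one fixed height it can jam against the fingers by friction. Once its centre is past this edge, easing off lets it tip forward by itself.
- pocket (a point): Point on the pocket floor, 70 mm past the jig's origin. The pocket is 97 mm wide, begins at the lip's drop (x = 17 mm) and ends at the stop, a dark steel block 80 mm wide, 18 mm high, 14 mm thick, black knob on top. The stop is set anew each time and not measured: near face at x = 125 to 145 mm, to be found by feel. Only friction holds it: it slips at 14 N.
- jar: Clear jar, 72 mm across, 85 mm high, with steel spatulas standing in it to about 160 mm; bystander, loose. Origin: centre of its underside.
- dropper: Amber glass bottle with black cap, 30 mm across, 75 mm high; bystander, loose. Origin: centre of its underside.
- cup: Small blue plastic cup, 70 mm across, 45 mm high; bystander, loose. Origin: centre of its underside.
Not all that is in view belongs to the job. Of the things that look like the disc, the middle-sized one is meant.

How it is judged (in metres and radians):
On the way, in this order (a step that is already met when the one before it is completed fails the run):
1. the disc has crossed the lip and dropped flat into the pocket (x of disc in the frame of jig above 0.06 m and z of disc in the frame of jig below 0.0135 m and angle between disc's own z axis and vertical below 0.03 rad), for 0.1 s.
2. the disc is pressed against the end stop with at least 2 N (contact force between disc and stop_c0 above 2 N), for 0.1 s.
At the end, for the whole second after the job is handed in: The disc lies flat on the pocket floor (within 1.5 mm and 1.7 degrees), within about 1.5 mm of touching the end stop, at rest (x of disc in the frame of jig above 0.076 m and z of disc in the frame of jig below 0.0135 m and angle between disc's own z axis and vertical below 0.03 rad and horizontal distance between disc and stop_c0 below 0.0537 m and linear speed of disc below 0.01 m/s).
It fails at once if the end stop is shoved more than 2 mm off its setting (distance of stop_c0 from where it was at the start of the episode above 0.002 m).
It fails at once if the fingers press on the disc with more than 25 N (contact force between the fingers and disc above 25 N).
It fails at once if the disc is lifted more than 20 mm off the jig (z of disc in the frame of jig above 0.032 m).
It fails at once if the jar, the dropper bottle or the cup is moved more than 15 mm (distance of any of jar, dropper, cup from where it was at the start of the episode above 0.015 m).
It also fails if it takes over 61 s, if anything falls off the work surface, if the arm or the gripper's body presses on something with over 40 N, if the wrist force passes 120 N, or if a joint passes its speed limit or range.

### The arm

A 6-joint arm with a two-finger parallel gripper is mounted at the origin on the work surface. World frame = base frame: x ahead of the robot, y to its left, z up, the work surface at z = 0. Lengths are in mm, angles in degrees, forces in N, time in s.
With the tool pointing down it reaches from about 275 to 875 mm from the base axis. Payload 12.5 kg.
Tool frame: the origin (TCP) lies midway between the tips of the shut fingers; the grasp point (between the pads) lies 19 mm behind it; z points along the fingers, y is the direction in which the jaws open and shut (so a half turn about z gives the same grasp; the last joint's range is limited). The gripper opens to 85 mm and grips with 20 to 120 N. Pads are 22 mm wide; open, the fingers measure 114 mm over their backs; the gripper's body (76 mm by 85 mm) begins 54 mm behind the grasp point. The pads swing forward as they close: fully open they stand 13 mm farther back than shut.
Start: joints at [60.585, 20.094, 94.641, -0, 65.266, -4.847], TCP at [228.647, 500.205, 231.29] pointing down, gripper open.
Joint ranges: [-157.81, 157.81], [-45, 120.19], [0.68, 151.7], [-89.99, 269.99], [4.06, 180], [-164.3, 164.3]. Speed limits (degrees/s): [127.2, 127.2, 159.86, 180, 180, 180].

### API

Orientations are given as a 3x3 rotation matrix whose columns are the frame's x, y, z axes.
In Python, from workcell import state, snapshot, hand_in gives the robot as it stands. The module is installed in compiled form; this text tells all that it offers.
- The arm moves only by the tool servo_tool, never from a script. Its argument "steps" is text: rows parted by semicolons, each of 6 numbers parted by spaces: the shift along the tool's x, y, z scaled (see below), then the turn, a rotation vector about the tool's x, y, z scaled (see below). A call has 1 to 20 rows; each row is the pose to reach, as a shift and turn from the pose commanded when the call began, along the tool's axes at that moment; what a row does not reach only later rows make up. The controller multiplies each number of a shift by 300 mm and each number of a turn by 45 degrees. A row lasts 1/12 s, in which the tool goes at most 41.7 mm and 7.16 degrees, less where a joint would pass 70% of its speed; a pose out of reach is approached as far as the arm can. A call with a number of a shift or a turn outside -1 to 1 is refused whole. A call with a gripper value outside its range is refused whole. "gripper" is the gripper's target within -1 to 1 (shut at 1, half-way at 0, fully open at -1), set as the call begins (left out, the last holds). The fingers move at their own pace and stop on an object; "squeeze" is the grip in N (left out, the last holds). Time passes only in rows, so rows that repeat a pose let the fingers close. It gives the time, the measured TCP pose, the force and the opening at its end, in the units of the state.
- state(): the state, without advancing time (a new reading comes with each control period).
- snapshot(name): name is "side" or "top" or "wrist"; returns a dict with "image" (384x512x3 uint8, red, green, blue), "depth" (384x512 float32, mm along the optical axis (not along the pixel's ray), 0 where there is no reading), "intrinsics" (3x3 intrinsics, pixels), "extrinsics" (4x4, takes a point from camera to world coordinates); the wrist camera has in their place "mount" (4x4, takes a point from camera to tool coordinates, whose origin is the TCP and whose axes are the flange's). Camera axes: x right, y down, z forward; pixel columns grow to the right and rows downward; lengths in mm; the calibration is good to about 2 mm. A picture is of the moment at which its call begins: read the wrist's pose just before it.
- hand_in(): hands the job in, once; it reports no verdict.
The state is a dict: "clock": time; "joint_pos": joint angles; "dq": joint speeds; "tau": joint torques, N m; "eef_pos": TCP position; "eef_rot": TCP orientation; "force": force on the tool from outside, world axes, zero at the start; "ft_torque": the same for the moment, N m; "width": opening from 0.0 (shut) to 1.0 (fully open).
Only numpy, scipy, OpenCV 4.12 (cv2) and the standard library are available. Lean on these libraries where they do the work, as an engineer would, in place of code of your own. Each camera call takes 0.05 s, during which the arm holds its last target. There are 200 camera calls.

## Working session

There is one attempt and no reset: what is moved stays moved. The work goes in short steps, Python scripts to look and compute and a tool call to move; the robot and the scene stay as the last step left them, time stands still between calls to the robot, and variables do not carry over. Pictures are saved under pics/ and viewed, about 8 in all and at most 12, crops included, and the job is handed in when it is done.

Besides the shell and the picture viewer there is one more tool, called by a JSON object that holds its "fn" and its "kwargs", one argument or row to a line. servo_tool: Moves the arm, as the interface text tells. Its arguments: {"type":"object","properties":{"steps":{"type":"string"},"gripper":{"type":"number"},"squeeze":{"type":"number"}},"required":["steps"]}

```bash
mkdir -p pics
python3 - <<'E'
from workcell import state,snapshot
import cv2,numpy as np
s=state();print(s['clock'],s['eef_pos'],s['eef_rot'],s['force'],s['width'])
for n in('top','side'):
    d=snapshot(n);cv2.imwrite(f'pics/{n}0.png',cv2.cvtColor(d['image'],cv2.COLOR_RGB2BGR));np.savez(f'{n}0.npz',**d)
    print(d['intrinsics'],d['extrinsics'])
E
```

```text
0.0 [228.49141493 499.93503744 230.78591259] [[-9.09469306e-01  4.15770717e-01 -5.39980746e-04]
 [ 4.15771058e-01  9.09468799e-01 -9.65373166e-04]
 [ 8.97217471e-05 -1.10248563e-03 -9.99999388e-01]] [ 0.06705674  0.33008165 -0.25178044] 0.997260007372367
[[438.28150685   0.         250.45508846]
 [  0.         438.28150685 194.24289453]
 [  0.           0.           1.        ]] [[ 2.24055572e-02 -9.97405091e-01  6.84183789e-02  5.08321759e+02]
 [-9.99258521e-01 -2.01987166e-02  3.27783445e-02  1.04370185e+01]
 [-3.13113243e-02 -6.91020651e-02 -9.97118100e-01  1.06575953e+03]
 [ 0.00000000e+00  0.00000000e+00  0.00000000e+00  1.00000000e+00]]
[[366.41126442   0.         258.61303995]
 [  0.         366.41126442 185.42995633]
 [  0.           0.           1.        ]] [[ 9.90861966e-01 -9.43243213e-02  9.64130997e-02  4.82298495e+02]
 [-1.33855365e-01 -5.99735459e-01  7.88923393e-01 -6.89742619e+02]
 [-1.65923090e-02 -7.94619595e-01 -6.06880873e-01  5.98774325e+02]
 [ 0.00000000e+00  0.00000000e+00  0.00000000e+00  1.00000000e+00]]
```

View pics/top0.png

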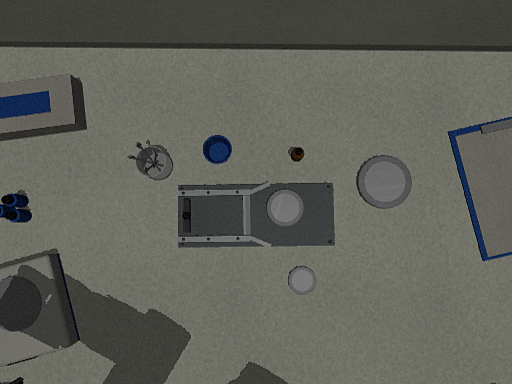

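View pics/side0.png

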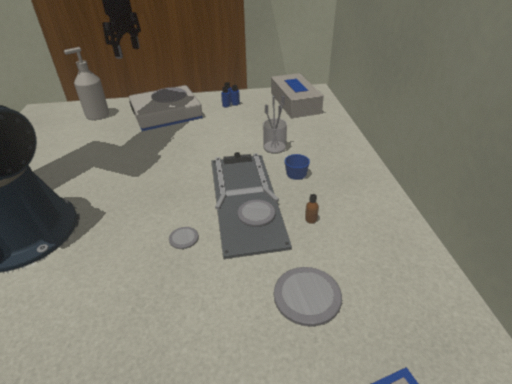

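The three disc-like things in the top view are a large one at (384,181), a middle-sized one at (285,208) on the jig apron, and a small one at (302,280). The one on the apron fits the description. The jig's +x points left in this image, which is about world +y. Next I'll measure the jig, disc and bystanders.

```bash
cat > h.py <<'E'
import numpy as np,cv2
def ray(d,uv,z):
    K,E=d['intrinsics'],d['extrinsics'];uv=np.atleast_2d(uv).astype(float)
    v=(np.c_[uv,np.ones(len(uv))]@np.linalg.inv(K).T)@E[:3,:3].T
    return (E[:3,3]+v*((z-E[2,3])/v[:,2:]))[:,:2]
E
python3 - <<'E'
from h import *
d=dict(np.load('top0.npz'));im=d['image'];g=cv2.cvtColor(im,cv2.COLOR_RGB2GRAY)
print('lum',g[230,300],g[208,285],g[200,310],g[215,220],g[260,280],im[230,300])
m=np.zeros_like(g);m[175:255,170:342]=(g[175:255,170:342]<110)*255
m=cv2.morphologyEx(m,cv2.MORPH_CLOSE,np.ones((9,9)))
c=max(cv2.findContours(m,0,1)[0],key=cv2.contourArea)
r=cv2.minAreaRect(c);b=cv2.boxPoints(r);print('box',b,r);B=ray(d,b,12);print(B,np.linalg.norm(np.diff(B,axis=0),axis=1))
for nm,(u,v),w,lo in(('disc',(285,208),26,95),('big',(384,181),36,0),('small',(302,280),22,0)):
    p=g[v-w:v+w,u-w:u+w];e=cv2.HoughCircles(cv2.resize(p,None,fx=4,fy=4,interpolation=cv2.INTER_CUBIC),cv2.HOUGH_GRADIENT,1,50,param1=80,param2=20,minRadius=30,maxRadius=130)
    if e is not None:
        x,y,rr=e[0][0]/4;C=np.array([x+u-w,y+v-w]);print(nm,C,rr,ray(d,[C,C+[rr,0]],22).round(1))
crop=cv2.resize(im[165:260,165:345],None,fx=4.4,fy=4.4,interpolation=cv2.INTER_CUBIC)
cv2.imwrite('pics/crop1.png',cv2.cvtColor(np.clip(crop*1.8,0,255).astype('uint8'),cv2.COLOR_RGB2BGR))
for nm,p,z in(('jar',(157,163),40),('cup',(217,150),45),('drop',(297,154),60)):print(nm,ray(d,p,z))
E
```

```text
lum 64 113 53 61 111 [62 65 68]
box [[170. 175.]
 [341. 175.]
 [341. 254.]
 [170. 254.]] ((255.5, 214.5), (79.0, 171.0), 90.0)
[[ 623.57405884  241.90640716]
 [ 631.37348489 -171.5229663 ]
 [ 442.84653469 -173.0729171 ]
 [ 432.84287414  235.19209676]] [413.50293576 188.53332145 408.38755462]
disc [285.125 207.625] 18.3 [[549.7 -38.4]
 [550.6 -81.8]]
big [384.875 182.125] 26.825 [[ 615.2 -273.3]
 [ 616.4 -336.2]]
small [302.125 280.875] 14.0 [[ 378.6  -81.2]
 [ 379.5 -113.9]]
jar [[648.56479392 267.82607416]]
cup [[681.30786408 125.24249985]]
drop [[672.6058248  -61.88848654]]
```

View pics/crop1.png

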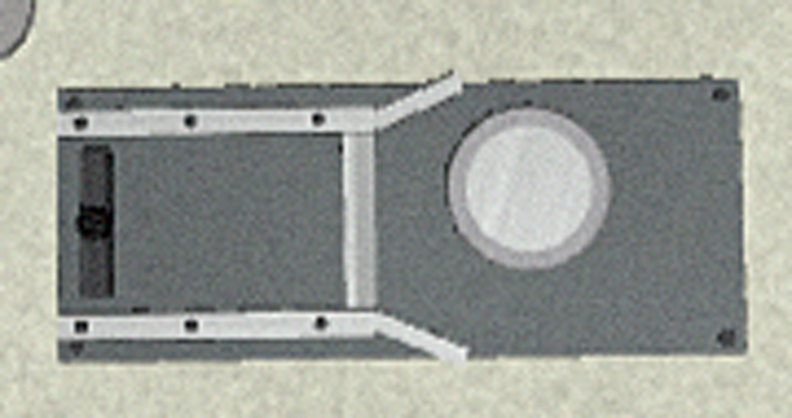

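The crop shows the middle disc with its pale patch on the apron (crop 529,188, image 285,208). The lip's foot is at crop x≈377, the stop is near (96,222), and the plate corners are at about (58,88), (738,80), (746,353) and (58,361). I'll get the jig frame from these.

Run:
```python
from h import *
d=dict(np.load('top0.npz'))
f=lambda p,z:ray(d,(np.atleast_2d(p)+.5)/4.4-.5+165,z)
C=f([(58,88),(738,80),(746,353),(58,361)],12);print(C.round(1))
far=(C[0]+C[3])/2;near=(C[1]+C[2])/2
print('len',np.linalg.norm(far-near),'w',np.linalg.norm(C[0]-C[3]),np.linalg.norm(C[1]-C[2]))
# direction from long edges + rails
R1=f([(58,121),(375,121)],21);R2=f([(58,327),(375,324)],21)
for a,b in((C[1],C[0]),(C[2],C[3]),(near,far),(R1[1],R1[0]),(R2[1],R2[0])):
    print(np.degrees(np.arctan2(*(b-a)[::-1])).round(2))
ux=(far-near)/np.linalg.norm(far-near);uy=np.array([-ux[1],ux[0]])
O=(near+far)/2+ux*(200-187.5);print('O from plate',O)
foot=f([(377,130),(377,308)],12);print('foot x',((foot-O)@ux),'disc',[( (f((529,188),22)[0]-O)@a).round(1) for a in(ux,uy)])
print('lip end',(f([(345,130),(345,308)],16)-O)@ux,'rails mid y',(R1-O)@uy,(R2-O)@uy,'stop near face top',(f((113,222),18+12)[0]-O)@ux, (f((113,222),18)[0]-O)@ux)
print('ux',ux,'uy',uy)
for y in(-175,-150,-130):print(y,O+ux*y)
```

```text
[[ 600.5  222. ]
 [ 612.2 -151. ]
 [ 464.1 -156.7]
 [ 450.8  217. ]]
len 373.57726092669236 w 149.74782996648014 148.19030174992082
91.79
92.03
91.91
91.15
91.88
O from plate [531.46723735  45.30796557]
foot x [-1.48877906 -0.42519618] disc [np.float64(-83.6), np.float64(-16.1)]
lip end [15.87413325 16.82302104] rails mid y [-55.92446982 -53.62071262] [56.10982623 56.21117323] stop near face top 140.90670976376367 142.9340397390101
ux [-0.03338412  0.99944259] uy [-0.99944259 -0.03338412]
-175 [ 537.309458   -129.59448855]
-150 [ 536.47485505 -104.60842368]
-130 [535.80717269 -84.61957178]
```

{"fn": "servo_tool", "kwargs": {
  "steps": "-0.9 -0.7 0 0 0 0.7; -0.9 -0.7 0 0 0 0.7; -0.9 -0.7 0 0 0 0.7; -0.9 -0.7 0 0 0 0.7; -0.9 -0.7 0 0 0 0.7; -0.9 -0.7 0 0 0 0.7; -0.9 -0.7 0 0 0 0.7; -0.9 -0.7 0 0 0 0.7; -0.9 -0.7 0 0 0 0.7; -0.9 -0.7 0 0 0 0.7; -0.9 -0.7 0 0 0 0.7; -0.9 -0.7 0 0 0 0.7",
  "gripper": 0,
  "squeeze": 20
}}

```text
clock: 1.1
eef_pos: [386.4, 197.8, 231.2]
eef_rot: [[-0.559, 0.829, -0.0], [0.829, 0.559, 0.0], [0.0, -0.0, -1.0]]
force: [-0.6, -0.2, -0.5]
width: 0.499
```

```bash
cat >> h.py <<'E'
O=np.array([531.47,45.31]);UX=np.array([-.03338,.99944]);UY=np.array([-.99944,-.03338])
from scipy.spatial.transform import Rotation as Ro
def cmd(jx,jy,z):
    from workcell import state
    s=state();R=np.array(s['eef_rot']);p=np.array(s['eef_pos'])
    T=np.c_[np.r_[UX,0],-np.r_[UY,0],[0,0,-1]]
    t=np.r_[O+UX*jx+UY*jy,z]
    print('clk',round(s['clock'],2),'jig',((p[:2]-O)@UX).round(2),((p[:2]-O)@UY).round(2),'z',p[2].round(2),'F',np.round(s['force'],2),'Fx',(s['force'][:2]@UX).round(2),'w',round(s['width'],3))
    print('shift',(R.T@(t-p)/300).round(4),'turn',(Ro.from_matrix(R.T@T).as_rotvec(degrees=True)/45).round(4))
E
python3 -c "
from h import *
cmd(-160,-16.1,150)"
```

```text
clk 1.1 jig 157.29 139.91 z 231.18 F [-0.59 -0.22 -0.49] Fx -0.2 w 0.499
shift [-1.1725 -0.1207  0.2702] turn [-4.000e-04 -3.000e-04  7.125e-01]
```

{"fn": "servo_tool", "kwargs": {
  "steps": "-1 -0.12 0 0 0 0.71; -1 -0.12 0 0 0 0.71; -1 -0.12 0 0 0 0.71; -1 -0.12 0 0 0 0.71; -1 -0.12 0 0 0 0.71; -1 -0.12 0 0 0 0.71; -1 -0.12 0 0 0 0.71; -1 -0.12 0 0 0 0.71; -1 -0.12 0 0 0 0.71; -1 -0.12 0 0 0 0.71"
}}

```text
clock: 1.93
eef_pos: [524.3, -70.7, 230.8]
eef_rot: [[-0.035, 0.999, -0.001], [0.999, 0.035, 0.001], [0.001, -0.001, -1.0]]
force: [0.2, 0.0, 0.2]
width: 0.499
```

```bash
python3 -c "
from h import *
cmd(-160,-16.1,50)"
```

```text
clk 1.93 jig -115.74 11.02 z 230.84 F [0.24 0.01 0.2 ] Fx -0.0 w 0.499
shift [-0.1481  0.0907  0.6026] turn [-0.0013 -0.0008  0.0024]
```

{"fn": "servo_tool", "kwargs": {
  "steps": "-0.148 0.091 0.1 0 0 0; -0.148 0.091 0.1 0 0 0; -0.148 0.091 0.2 0 0 0; -0.148 0.091 0.3 0 0 0; -0.148 0.091 0.3 0 0 0; -0.148 0.091 0.3 0 0 0"
}}

```text
clock: 2.43
eef_pos: [552.6, -113.5, 141.0]
eef_rot: [[-0.037, 0.999, -0.003], [0.999, 0.037, 0.001], [0.001, -0.003, -1.0]]
force: [0.7, 0.1, -0.1]
width: 0.5
```

Run:
```python
from h import *
cmd(-160,-16.1,35)
from workcell import *
s=state();d=snapshot('wrist')
E=np.eye(4);E[:3,:3]=s['eef_rot'];E[:3,3]=s['eef_pos'];d['extrinsics']=E@d['mount']
np.savez('wrist0.npz',**d);cv2.imwrite('pics/wrist0.png',cv2.cvtColor(np.clip(d['image']*1.5,0,255).astype('uint8'),cv2.COLOR_RGB2BGR));print(d['mount'])
```

```text
clk 2.43 jig -159.39 -15.8 z 141.0 F [ 0.7   0.15 -0.15] Fx 0.12 w 0.5
shift [-0.0024  0.0019  0.3533] turn [-0.0034 -0.0013  0.0042]
[[ 5.61829307e-05 -9.44685417e-01 -3.27977835e-01  8.48286510e+01]
 [ 9.99998640e-01 -4.87552480e-04  1.57561432e-03  4.80932799e-01]
 [-1.64836627e-03 -3.27977477e-01  9.44684104e-01 -1.42473673e+02]
 [ 0.00000000e+00  0.00000000e+00  0.00000000e+00  1.00000000e+00]]
```

View pics/wrist0.png

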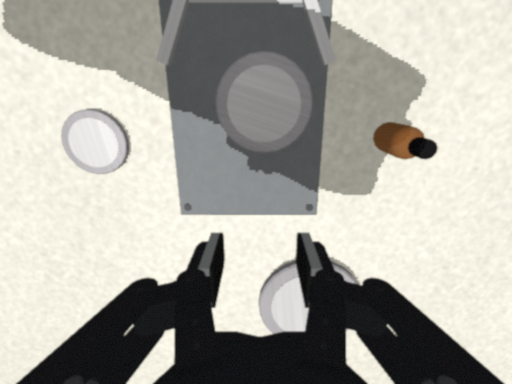

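The wrist view shows the disc at about (264,102), and the apron's rear corners at (181,214) and (317,214). The fingers straddle column ~261.

Run:
```python
from h import *
d=dict(np.load('wrist0.npz'))
j=lambda p,z:np.c_[(ray(d,p,z)-O)@UX,(ray(d,p,z)-O)@UY].round(1)
print('rear corners',j([(181,214),(317,214)],12),'disc',j([(264,101)],22),j([(217,100),(311,100),(264,52),(264,150)],22))
```

```text
rear corners [[-198.4   69.8]
 [-197.9  -79.2]] disc [[-80. -20.]] [[ -79.3   23.1]
 [ -79.   -63.1]
 [ -39.5  -19.7]
 [-125.4  -20.4]]
```

{"fn": "servo_tool", "kwargs": {
  "steps": "-0.002 0.007 0.1 -0.003 -0.001 0.004; -0.002 0.007 0.2 -0.003 -0.001 0.004; -0.002 0.007 0.28 -0.003 -0.001 0.004; -0.002 0.007 0.34 -0.003 -0.001 0.004; -0.002 0.007 0.38 -0.003 -0.001 0.004; -0.002 0.007 0.397 -0.003 -0.001 0.004; -0.002 0.007 0.397 -0.003 -0.001 0.004; -0.002 0.007 0.397 -0.003 -0.001 0.004; -0.002 0.007 0.397 -0.003 -0.001 0.004"
}}

```text
clock: 3.23
eef_pos: [556.3, -116.1, 23.7]
eef_rot: [[-0.032, 0.999, 0.005], [1.0, 0.032, -0.001], [-0.001, 0.004, -1.0]]
force: [-0.5, -0.5, -0.1]
width: 0.504
```

```bash
python3 -c "
from h import *
cmd(-160,-18,18)"
```

```text
clk 3.23 jig -162.18 -19.43 z 23.67 F [-0.49 -0.51 -0.11] Fx -0.49 w 0.504
shift [ 0.0073 -0.0049  0.0189] turn [ 0.0057  0.0019 -0.0023]
```

{"fn": "servo_tool", "kwargs": {
  "steps": "0 0 0.003 0 0 0; 0 0 0.006 0 0 0; 0 0 0.009 0 0 0; 0 0 0.012 0 0 0; 0 0 0.012 0 0 0; 0 0 0.012 0 0 0"
}}

```text
clock: 3.73
eef_pos: [555.4, -116.0, 18.5]
eef_rot: [[-0.031, 1.0, 0.002], [1.0, 0.031, -0.001], [-0.001, 0.002, -1.0]]
force: [0.1, 0.9, -0.3]
width: 0.496
```

```bash
python3 -c "
from h import *
cmd(-160,-18,18)"
```

```text
clk 3.73 jig -162.02 -18.49 z 18.51 F [ 0.12  0.86 -0.33] Fx 0.86 w 0.496
shift [ 0.0067 -0.0017  0.0017] turn [ 0.0027  0.0009 -0.0025]
```

{"fn": "servo_tool", "kwargs": {
  "steps": "0 0 0.003 0 0 0; 0 0 0.006 0 0 0; 0 0 0.009 0 0 0; 0 0 0.012 0 0 0; 0 0 0.012 0 0 0"
}}

```text
clock: 4.15
eef_pos: [555.3, -116.0, 14.8]
eef_rot: [[-0.031, 1.0, 0.002], [1.0, 0.031, -0.001], [-0.001, 0.002, -1.0]]
force: [-0.1, -0.0, -0.3]
width: 0.497
```

{"fn": "servo_tool", "kwargs": {
  "steps": "0 0 0.002 0 0 0; 0 0 0.004 0 0 0; 0 0 0.006 0 0 0; 0 0 0.008 0 0 0; 0 0 0.008 0 0 0"
}}

```text
clock: 4.57
eef_pos: [555.4, -116.0, 12.5]
eef_rot: [[-0.032, 1.0, 0.002], [1.0, 0.032, -0.001], [-0.001, 0.002, -1.0]]
force: [-0.3, 0.4, 0.2]
width: 0.494
```

{"fn": "servo_tool", "kwargs": {
  "steps": "0 0 0.002 0 0 0; 0 0 0.004 0 0 0; 0 0 0.006 0 0 0; 0 0 0.008 0 0 0; 0 0 0.008 0 0 0"
}}

```text
clock: 4.98
eef_pos: [555.5, -116.0, 10.3]
eef_rot: [[-0.031, 1.0, 0.002], [1.0, 0.031, -0.001], [-0.001, 0.002, -1.0]]
force: [0.0, 0.1, 1.9]
width: 0.499
```

{"fn": "servo_tool", "kwargs": {
  "steps": "0 0 0.001 0 0 0; 0 0 0.002 0 0 0; 0 0 0.003 0 0 0; 0 0 0.003 0 0 0"
}}

```text
clock: 5.32
eef_pos: [555.5, -116.0, 10.2]
eef_rot: [[-0.031, 1.0, 0.002], [1.0, 0.031, -0.001], [-0.001, 0.002, -1.0]]
force: [-4.7, 1.3, 12.3]
width: 0.504
```

{"fn": "servo_tool", "kwargs": {
  "steps": "0 0 -0.012 0 0 0; 0 0 -0.023 0 0 0; 0.02 0 -0.023 0 0 0; 0.04 0 -0.023 0 0 0; 0.06 0 -0.023 0 0 0; 0.075 0 -0.023 0 0 0; 0.085 0 -0.023 0 0 0; 0.093 0 -0.023 0 0 0; 0.1 0 -0.023 0 0 0; 0.106 0 -0.023 0 0 0; 0.112 0 -0.023 0 0 0; 0.118 0 -0.023 0 0 0; 0.124 0 -0.023 0 0 0; 0.13 0 -0.023 0 0 0"
}}

```text
clock: 6.48
eef_pos: [554.2, -77.0, 16.2]
eef_rot: [[-0.031, 1.0, 0.002], [1.0, 0.031, -0.001], [-0.001, 0.002, -1.0]]
force: [0.9, -1.6, -0.1]
width: 0.498
```

```bash
cat > look.py <<'E'
from h import *
import sys
cmd(-100,0,16.3)
from workcell import *
d=snapshot('top');im=d['image'];np.savez('topl.npz',**d)
# rim/pale patch blob: bright neutral region within jig interior
g=cv2.cvtColor(im,cv2.COLOR_RGB2GRAY)
crop=cv2.resize(im[165:260,165:345],None,fx=4.4,fy=4.4,interpolation=cv2.INTER_CUBIC)
cv2.imwrite(f'pics/{sys.argv[1]}.png',cv2.cvtColor(np.clip(crop*1.8,0,255).astype('uint8'),cv2.COLOR_RGB2BGR))
E
python3 look.py l1
```

```text
clk 6.48 jig -122.98 -18.63 z 16.17 F [ 0.85 -1.58 -0.09] Fx -1.61 w 0.498
shift [ 0.0765 -0.0623 -0.0006] turn [ 0.003   0.0011 -0.0026]
```

View pics/l1.png

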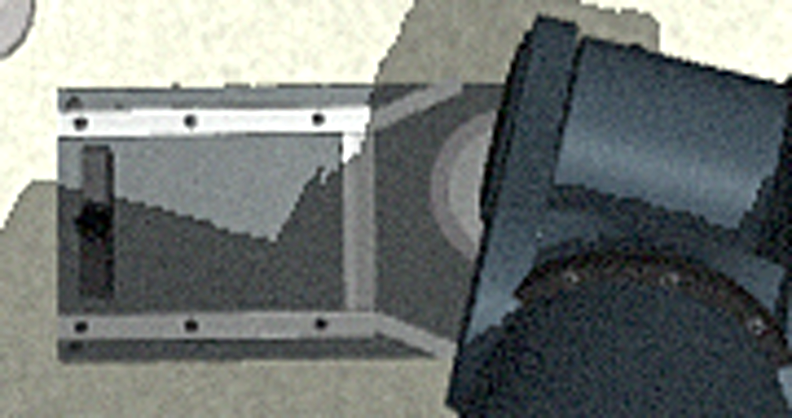

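{"fn": "servo_tool", "kwargs": {
  "steps": "0.007 -0.003 0 0 0 0; 0.014 -0.006 0 0 0 0; 0.021 -0.01 0 0 0 0; 0.028 -0.014 0 0 0 0; 0.035 -0.018 0 0 0 0; 0.042 -0.022 0 0 0 0; 0.049 -0.026 0 0 0 0; 0.056 -0.03 0 0 0 0; 0.063 -0.034 0 0 0 0; 0.07 -0.038 0 0 0 0; 0.077 -0.042 0 0 0 0; 0.084 -0.046 0 0 0 0; 0.091 -0.05 0 0 0 0; 0.095 -0.054 0 0 0 0; 0.095 -0.054 0 0 0 0"
}}

```text
clock: 7.78
eef_pos: [536.9, -48.8, 16.1]
eef_rot: [[-0.032, 0.999, 0.002], [0.999, 0.032, -0.001], [-0.001, 0.002, -1.0]]
force: [0.8, -1.0, 0.7]
width: 0.501
```

```bash
sed -i "s/snapshot('top')/snapshot(sys.argv[2])/; s/165:260,165:345/*S/" look.py; sed -i "s/im\[\*S\]/im[S]/; s/^import sys/import sys\nS=np.s_[165:260,165:345] if sys.argv[2]=='top' else np.s_[135:265,190:330]/" look.py; python3 look.py l2 side
```

```text
clk 7.78 jig -94.2 -2.25 z 16.08 F [ 0.77 -0.96  0.69] Fx -0.98 w 0.501
shift [-0.0194 -0.0075 -0.0007] turn [ 0.0027  0.0009 -0.0022]
```

View pics/l2.png

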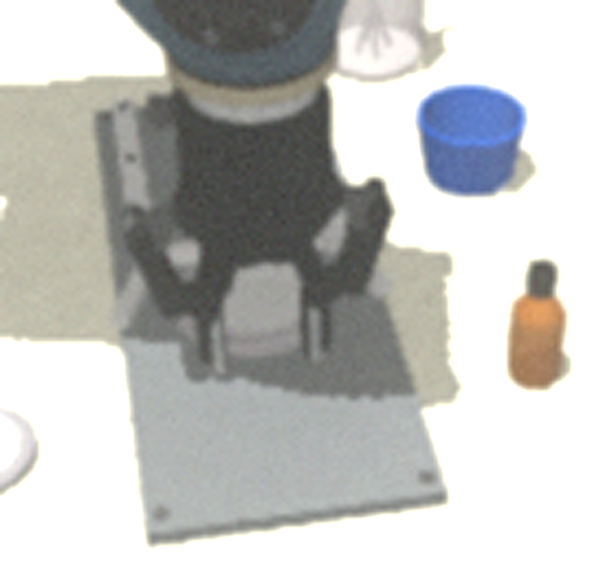

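{"fn": "servo_tool", "kwargs": {
  "steps": "0.005 -0.001 0 0 0 0; 0.01 -0.002 0 0 0 0; 0.015 -0.003 0 0 0 0; 0.02 -0.004 0 0 0 0; 0.025 -0.004 0 0 0 0; 0.03 -0.004 0 0 0 0; 0.035 -0.004 0 0 0 0; 0.04 -0.004 0 0 0 0"
}}

```text
clock: 8.5
eef_pos: [535.5, -37.0, 16.1]
eef_rot: [[-0.031, 1.0, 0.002], [1.0, 0.031, -0.001], [-0.001, 0.002, -1.0]]
force: [-0.6, -2.7, 1.5]
width: 0.5
```

{"fn": "servo_tool", "kwargs": {
  "steps": "0.005 0 0 0 0 0; 0.01 0 0 0 0 0; 0.015 0 0 0 0 0; 0.02 0 0 0 0 0; 0.025 0 0 0 0 0; 0.03 0 0 0 0 0; 0.035 0 0 0 0 0; 0.04 0 0 0 0 0"
}}

```text
clock: 9.17
eef_pos: [535.2, -25.0, 16.1]
eef_rot: [[-0.031, 1.0, 0.002], [1.0, 0.031, -0.001], [-0.001, 0.002, -1.0]]
force: [-0.6, -2.4, 1.0]
width: 0.503
```

{"fn": "servo_tool", "kwargs": {
  "steps": "0.005 0 0 0 0 0; 0.01 0 0 0 0 0; 0.015 0 0 0 0 0; 0.02 0 0 0 0 0; 0.025 0 0 0 0 0; 0.03 0 0 0 0 0; 0.035 0 0 0 0 0; 0.04 0 0 0 0 0; 0.045 0 0 0 0 0; 0.05 0 0 0 0 0; 0.055 0 0 0 0 0; 0.06 0 0 0 0 0; 0.065 0 0 0 0 0; 0.07 0 0 0 0 0"
}}

```text
clock: 10.33
eef_pos: [534.5, -4.0, 16.1]
eef_rot: [[-0.031, 1.0, 0.002], [1.0, 0.031, -0.001], [-0.001, 0.002, -1.0]]
force: [-0.6, -2.7, 2.3]
width: 0.5
```

{"fn": "servo_tool", "kwargs": {
  "steps": "0.005 0 0 0 0 0; 0.01 0 0 0 0 0; 0.015 0 0 0 0 0; 0.02 0 0 0 0 0; 0.025 0 0 0 0 0; 0.03 0 0 0 0 0; 0.035 0 0 0 0 0; 0.04 0 0 0 0 0; 0.045 0 0 0 0 0; 0.05 0 0 0 0 0; 0.055 0 0 0 0 0; 0.06 0 0 0 0 0"
}}

```text
clock: 11.33
eef_pos: [534.0, 14.0, 16.1]
eef_rot: [[-0.031, 1.0, 0.002], [1.0, 0.031, -0.001], [-0.001, 0.002, -1.0]]
force: [-0.4, -3.7, 2.8]
width: 0.497
```

{"fn": "servo_tool", "kwargs": {
  "steps": "0.005 0 0 0 0 0; 0.01 0 0 0 0 0; 0.015 0 0 0 0 0; 0.02 0 0 0 0 0; 0.02 0 0 0 0 0"
}}

```text
clock: 11.75
eef_pos: [533.8, 20.1, 16.1]
eef_rot: [[-0.032, 0.999, 0.003], [1.0, 0.032, -0.001], [-0.001, 0.003, -1.0]]
force: [-0.1, -2.2, 3.3]
width: 0.499
```

{"fn": "servo_tool", "kwargs": {
  "steps": "0.0 0 0 0 0 0; -0.02 0 0 0 0 0; -0.02 0 0 0 0 0; -0.02 0 0 0 0 0; -0.02 0 0 0 0 0"
}}

```text
clock: 12.17
eef_pos: [533.7, 13.8, 15.9]
eef_rot: [[-0.031, 1.0, 0.002], [1.0, 0.031, -0.001], [-0.001, 0.002, -1.0]]
force: [0.1, -0.5, -0.5]
width: 0.5
```

```bash
python3 look.py l3 side
```

```text
clk 12.17 jig -31.54 -1.19 z 15.87 F [ 0.13 -0.5  -0.51] Fx -0.51 w 0.5
shift [-0.2282 -0.0035 -0.0013] turn [ 0.0023  0.0008 -0.0029]
```

View pics/l3.png

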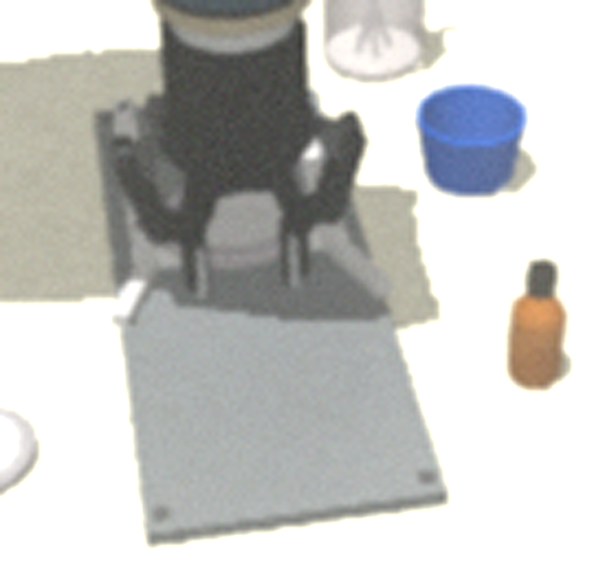

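{"fn": "servo_tool", "kwargs": {
  "steps": "0.01 0 0 0 0 0; 0.017 0 0 0 0 0; 0.022 0 0 0 0 0; 0.027 0 0 0 0 0; 0.032 0 0 0 0 0; 0.037 0 0 0 0 0; 0.042 0 0 0 0 0; 0.047 0 0 0 0 0; 0.052 0 0 0 0 0; 0.057 0 0 0 0 0; 0.062 0 0 0 0 0; 0.067 0 0 0 0 0"
}}

```text
clock: 13.22
eef_pos: [533.3, 34.1, 16.0]
eef_rot: [[-0.031, 1.0, 0.002], [1.0, 0.031, -0.001], [-0.001, 0.002, -1.0]]
force: [0.6, -1.8, -0.6]
width: 0.498
```

{"fn": "servo_tool", "kwargs": {
  "steps": "0.005 0 0 0 0 0; 0.01 0 0 0 0 0; 0.015 0 0 0 0 0; 0.02 0 0 0 0 0; 0.025 0 0 0 0 0; 0.03 0 0 0 0 0; 0.035 0 0 0 0 0; 0.04 0 0 0 0 0; 0.045 0 0 0 0 0; 0.05 0 0 0 0 0"
}}

```text
clock: 14.05
eef_pos: [532.8, 49.1, 16.0]
eef_rot: [[-0.031, 1.0, 0.002], [1.0, 0.031, -0.001], [-0.001, 0.002, -1.0]]
force: [-0.2, -1.5, -0.8]
width: 0.495
```

{"fn": "servo_tool", "kwargs": {
  "steps": "0.005 0 0 0 0 0; 0.01 0 0 0 0 0; 0.015 0 0 0 0 0; 0.02 0 0 0 0 0; 0.025 0 0 0 0 0; 0.03 0 0 0 0 0; 0.035 0 0 0 0 0; 0.04 0 0 0 0 0; 0.044 0 0 0 0 0; 0.044 0 0 0 0 0"
}}

```text
clock: 14.88
eef_pos: [532.5, 62.4, 16.1]
eef_rot: [[-0.032, 0.999, 0.003], [0.999, 0.032, -0.001], [-0.001, 0.003, -1.0]]
force: [-0.0, -1.1, 1.3]
width: 0.499
```

{"fn": "servo_tool", "kwargs": {
  "steps": "-0.01 0 0 0 0 0; -0.015 0 0 0 0 0; -0.015 0 0 0 0 0; -0.015 0 0 0 0 0"
}}

```text
clock: 15.22
eef_pos: [532.6, 57.5, 16.0]
eef_rot: [[-0.031, 1.0, 0.002], [1.0, 0.031, -0.001], [-0.001, 0.002, -1.0]]
force: [0.3, -0.9, 0.1]
width: 0.498
```

```bash
python3 look.py l4 top
python3 - <<'E'
from h import *
d=dict(np.load('topl.npz'));K,E=d['intrinsics'],d['extrinsics']
v,u=np.mgrid[175:250,175:245];D=d['depth'][175:250,175:245]
P=np.stack([(u-K[0,2])/K[0,0]*D,(v-K[1,2])/K[1,1]*D,D],-1)@E[:3,:3].T+E[:3,3]
jx=(P[...,:2]-O)@UX;jy=(P[...,:2]-O)@UY
for x in range(20,170,5):
    m=(abs(jx-x)<2.5)&(abs(jy+15)<12)&(D>0);
    if m.sum():print(x,m.sum(),np.median(P[...,2][m]).round(1),end=' | ')
E
```

```text
clk 15.22 jig 12.14 -1.52 z 16.02 F [ 0.33 -0.88  0.1 ] Fx -0.89 w 0.498
shift [-0.3738 -0.0042 -0.0007] turn [ 0.003   0.0009 -0.003 ]
20 39 321.4 | 25 38 320.5 | 30 37 321.3 | 35 37 321.6 | 40 39 321.0 | 45 37 320.5 | 50 40 320.9 | 55 57 322.0 | 60 38 335.7 | 65 39 334.5 | 70 38 334.7 | 75 9 326.0 | 125 11 12.2 | 130 23 11.3 | 135 20 12.1 | 140 21 10.7 | 145 35 27.8 | 150 21 30.4 | 155 19 30.1 | 160 8 11.3 | 165 20 12.1 |
```

View pics/l4.png

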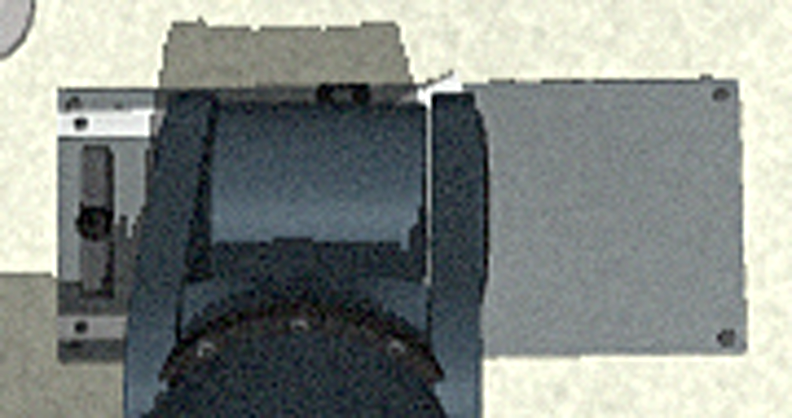

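The arm hides the disc from the top camera. The wrist camera looks straight down on it, so I'll use its depth to check that the disc is flat and where it is.

```bash
cat > wl.py <<'E'
from h import *
import sys
from workcell import *
s=state();d=snapshot('wrist');E=np.eye(4);E[:3,:3]=s['eef_rot'];E[:3,3]=s['eef_pos'];E=E@d['mount'];K=d['intrinsics'];D=d['depth']
v,u=np.mgrid[:384,:512]
P=np.stack([(u-K[0,2])/K[0,0]*D,(v-K[1,2])/K[1,1]*D,D],-1)@E[:3,:3].T+E[:3,3]
jx=(P[...,:2]-O)@UX;jy=(P[...,:2]-O)@UY
t=(s['eef_pos'][:2]-O)@UX;print('TCP x',t.round(1))
for x in range(int(t)+10,int(t)+150,5):
    m=(abs(jx-x)<2.5)&(abs(jy)<15)&(D>0)&(P[...,2]<60)
    if m.sum()>10:print(x,np.median(P[...,2][m]).round(1),end=' | ')
c=np.array([t+51,0]);m=(np.hypot(jx-c[0],jy+1.5)<33)&(D>0)&(P[...,2]<45)
A=np.c_[jx[m],jy[m],np.ones(m.sum())];q=np.linalg.lstsq(A,P[...,2][m],rcond=None)[0];print('\ntilt x,y deg',np.degrees(q[:2]).round(2),'z top',(q[:2]@c[:2]+q[2]).round(2))
cv2.imwrite(f'pics/{sys.argv[1]}.png',cv2.cvtColor(np.clip(d['image']*1.5,0,255).astype('uint8'),cv2.COLOR_RGB2BGR))
E
python3 wl.py w1
```

```text
TCP x 12.2
22 21.3 | 27 21.8 | 32 21.9 | 37 22.2 | 42 22.2 | 47 22.2 | 52 22.2 | 57 22.3 | 62 22.3 | 67 22.2 | 72 22.3 | 77 22.3 | 82 22.3 | 87 22.2 | 92 22.2 | 97 22.2 | 102 21.9 | 107 21.9 | 112 12.2 | 117 11.8 | 122 11.9 | 127 11.8 | 132 11.8 | 137 11.8 | 
tilt x,y deg [ 0.12 -0.1 ] z top 22.24
```

View pics/w1.png

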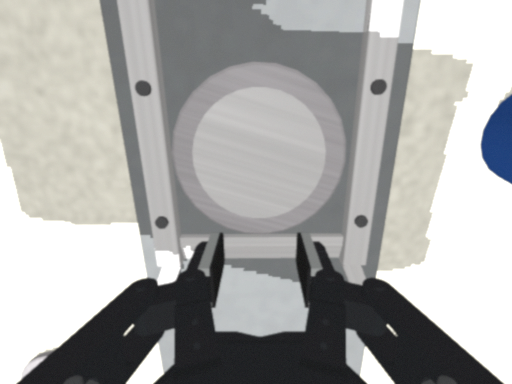

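The disc lies flat in the pocket: tilt is about 0.1°, its top is at z 22.2, and its centre is at x≈65. In the picture it sits at (260,148), just past the lip (rows 235–258) and clear of both rails. Now I'll push on gently toward the stop, which I expect near 142.

{"fn": "servo_tool", "kwargs": {
  "steps": "0.005 0 0 0 0 0; 0.01 0 0 0 0 0; 0.015 0 0 0 0 0; 0.02 0 0 0 0 0; 0.025 0 0 0 0 0; 0.03 0 0 0 0 0; 0.035 0 0 0 0 0; 0.04 0 0 0 0 0; 0.045 0 0 0 0 0; 0.05 0 0 0 0 0; 0.055 0 0 0 0 0; 0.06 0 0 0 0 0; 0.065 0 0 0 0 0; 0.07 0 0 0 0 0; 0.075 0 0 0 0 0; 0.08 0 0 0 0 0; 0.08 0 0 0 0 0"
}}

```text
clock: 16.73
eef_pos: [531.8, 81.9, 16.0]
eef_rot: [[-0.032, 0.999, 0.002], [0.999, 0.032, -0.001], [-0.001, 0.002, -1.0]]
force: [0.6, -1.3, 0.7]
width: 0.498
```

```bash
python3 wl.py w2; python3 -c "
from h import *
cmd(40,-1,16)"
```

```text
TCP x 36.6
46 21.9 | 51 21.9 | 56 22.3 | 61 22.3 | 66 22.3 | 71 22.3 | 76 22.3 | 81 22.3 | 86 22.3 | 91 22.3 | 96 22.3 | 101 22.3 | 106 22.3 | 111 22.3 | 116 22.2 | 121 22.0 | 126 21.9 | 131 12.6 | 136 11.8 | 141 12.1 | 146 30.6 | 151 39.8 | 156 30.7 | 
tilt x,y deg [-0.   -0.08] z top 22.29
clk 16.78 jig 36.49 -1.55 z 16.0 F [0.2  0.26 0.91] Fx 0.25 w 0.504
shift [ 0.0117 -0.0019 -0.    ] turn [ 0.003   0.0009 -0.0024]
```

{"fn": "servo_tool", "kwargs": {
  "steps": "0.002 0 0 0 0 0; 0.004 0 0 0 0 0; 0.006 0 0 0 0 0; 0.008 0 0 0 0 0; 0.01 0 0 0 0 0; 0.012 0 0 0 0 0; 0.014 0 0 0 0 0; 0.016 0 0 0 0 0; 0.018 0 0 0 0 0; 0.02 0 0 0 0 0; 0.022 0 0 0 0 0; 0.024 0 0 0 0 0"
}}

```text
clock: 17.78
eef_pos: [531.6, 88.9, 16.0]
eef_rot: [[-0.031, 1.0, 0.002], [1.0, 0.031, -0.001], [-0.001, 0.002, -1.0]]
force: [0.1, -2.2, 0.4]
width: 0.497
```

{"fn": "servo_tool", "kwargs": {
  "steps": "0.001 0 0 0 0 0; 0.002 0 0 0 0 0; 0.003 0 0 0 0 0; 0.004 0 0 0 0 0; 0.005 0 0 0 0 0; 0.006 0 0 0 0 0"
}}

```text
clock: 18.28
eef_pos: [531.5, 90.7, 16.0]
eef_rot: [[-0.031, 1.0, 0.002], [1.0, 0.031, -0.001], [-0.001, 0.002, -1.0]]
force: [-0.6, -2.3, 0.6]
width: 0.499
```

{"fn": "servo_tool", "kwargs": {
  "steps": "0.001 0 0 0 0 0; 0.002 0 0 0 0 0; 0.003 0 0 0 0 0; 0.004 0 0 0 0 0"
}}

```text
clock: 18.62
eef_pos: [531.5, 91.9, 16.0]
eef_rot: [[-0.031, 1.0, 0.002], [1.0, 0.031, -0.001], [-0.001, 0.002, -1.0]]
force: [0.0, -2.6, 1.5]
width: 0.502
```

{"fn": "servo_tool", "kwargs": {
  "steps": "0.001 0 0 0 0 0; 0.002 0 0 0 0 0; 0.003 0 0 0 0 0"
}}

```text
clock: 18.87
eef_pos: [531.5, 92.8, 16.0]
eef_rot: [[-0.031, 1.0, 0.002], [1.0, 0.031, -0.001], [-0.001, 0.002, -1.0]]
force: [0.5, -0.5, 0.2]
width: 0.499
```

{"fn": "servo_tool", "kwargs": {
  "steps": "0.001 0 0 0 0 0; 0.002 0 0 0 0 0; 0.003 0 0 0 0 0"
}}

```text
clock: 19.12
eef_pos: [531.4, 93.7, 16.0]
eef_rot: [[-0.031, 1.0, 0.002], [1.0, 0.031, -0.001], [-0.001, 0.002, -1.0]]
force: [0.6, -2.2, -0.0]
width: 0.501
```

{"fn": "servo_tool", "kwargs": {
  "steps": "0.001 0 0 0 0 0; 0.002 0 0 0 0 0; 0.002 0 0 0 0 0"
}}

```text
clock: 19.37
eef_pos: [531.4, 94.3, 16.0]
eef_rot: [[-0.031, 1.0, 0.002], [1.0, 0.031, -0.001], [-0.001, 0.002, -1.0]]
force: [-0.3, -2.8, 1.2]
width: 0.501
```

```bash
sed -i "s/^c=np.array/f=(D>0)\&(abs(jy+1.5)<4)\&(abs(P[...,2]-12)<3)\&(jx>t+80)\&(jx<160)\nprint('floor gap px',f.sum(), np.percentile(jx[f],[1,50,99]).round(1) if f.sum() else '')\nf=(D>0)\&(abs(jy-20)<8)\&(abs(P[...,2]-30)<2.5);print('stop top x',np.percentile(jx[f],[2,98]).round(1) if f.sum() else '')\nc=np.array/" wl.py; python3 wl.py w3; python3 -c "
from h import *
cmd(50,-1,16)"
```

```text
TCP x 49.0
58 21.8 | 63 21.9 | 68 22.2 | 73 22.3 | 78 22.2 | 83 22.3 | 88 22.3 | 93 22.2 | 98 22.2 | 103 22.4 | 108 22.3 | 113 22.3 | 118 22.2 | 123 22.2 | 128 22.3 | 133 21.9 | 138 21.9 | 143 25.2 | 148 39.5 | 153 39.6 | 158 39.4 | 163 11.9 | 168 11.9 | 173 11.7 | 178 -0.1 | floor gap px 0 
stop top x [ 52.1 157.2]

tilt x,y deg [-0.   -0.12] z top 22.26
clk 19.42 jig 48.93 -1.59 z 15.98 F [ 0.45 -1.71  0.49] Fx -1.72 w 0.502
shift [ 0.0036 -0.002  -0.0001] turn [ 0.003   0.001  -0.0025]
```

{"fn": "servo_tool", "kwargs": {
  "steps": "0.001 0 0 0 0 0; 0.001 0 0 0 0 0"
}}

```text
clock: 19.58
eef_pos: [531.4, 94.5, 16.0]
eef_rot: [[-0.031, 1.0, 0.002], [1.0, 0.031, -0.001], [-0.001, 0.002, -1.0]]
force: [0.3, -2.0, 0.8]
width: 0.502
```

{"fn": "servo_tool", "kwargs": {
  "steps": "0.001 0 0 0 0 0; 0.001 0 0 0 0 0"
}}

```text
clock: 19.75
eef_pos: [531.4, 94.8, 16.0]
eef_rot: [[-0.031, 1.0, 0.002], [1.0, 0.031, -0.001], [-0.001, 0.002, -1.0]]
force: [-0.1, -3.0, 1.0]
width: 0.5
```

{"fn": "servo_tool", "kwargs": {
  "steps": "0.001 0 0 0 0 0; 0.001 0 0 0 0 0"
}}

```text
clock: 19.92
eef_pos: [531.4, 95.0, 16.0]
eef_rot: [[-0.031, 1.0, 0.002], [1.0, 0.031, -0.001], [-0.001, 0.002, -1.0]]
force: [0.0, -5.0, 0.4]
width: 0.499
```

{"fn": "servo_tool", "kwargs": {
  "steps": "0.001 0 0 0 0 0; 0.001 0 0 0 0 0"
}}

```text
clock: 20.08
eef_pos: [531.4, 95.2, 16.0]
eef_rot: [[-0.032, 0.999, 0.002], [1.0, 0.032, -0.001], [-0.001, 0.002, -1.0]]
force: [0.4, -6.7, 1.6]
width: 0.497
```

{"fn": "servo_tool", "kwargs": {
  "steps": "0.0005 0 0 0 0 0; 0.001 0 0 0 0 0; 0.001 0 0 0 0 0; 0.001 0 0 0 0 0"
}}

```text
clock: 20.42
eef_pos: [531.4, 95.3, 16.0]
eef_rot: [[-0.032, 0.999, 0.002], [1.0, 0.032, -0.001], [-0.001, 0.002, -1.0]]
force: [0.1, -7.4, 1.1]
width: 0.5
```

{"fn": "servo_tool", "kwargs": {
  "steps": "0 0 0 0 0 0; 0 0 0 0 0 0; 0 0 0 0 0 0"
}}

```text
clock: 20.67
eef_pos: [531.4, 95.3, 16.0]
eef_rot: [[-0.032, 0.999, 0.002], [1.0, 0.032, -0.001], [-0.001, 0.002, -1.0]]
force: [-1.0, -8.0, 1.9]
width: 0.497
```

The push has held steady at about 8 N, which is clear contact with the stop and well under the 14 N at which it slips. I'll back straight off, then check.

{"fn": "servo_tool", "kwargs": {
  "steps": "-0.002 0 0 0 0 0; -0.005 0 0 0 0 0; -0.01 0 0 0 0 0; -0.02 0 0 0 0 0; -0.035 0 0 0 0 0; -0.05 0 0 0 0 0; -0.05 0 -0.05 0 0 0; -0.05 0 -0.12 0 0 0; -0.05 0 -0.2 0 0 0; -0.05 0 -0.2 0 0 0; -0.05 0 -0.2 0 0 0; -0.05 0 -0.2 0 0 0"
}}

```text
clock: 21.67
eef_pos: [531.4, 80.5, 75.6]
eef_rot: [[-0.031, 1.0, 0.002], [1.0, 0.031, -0.001], [-0.001, 0.002, -1.0]]
force: [-0.1, 0.0, -0.4]
width: 0.501
```

```bash
sed -i 's/t+51/t+65/' wl.py; python3 wl.py w4
```

```text
TCP x 35.2
45 11.9 | 50 11.9 | 55 21.4 | 60 21.8 | 65 21.9 | 70 22.3 | 75 22.2 | 80 22.3 | 85 22.2 | 90 22.3 | 95 22.2 | 100 22.3 | 105 22.3 | 110 22.3 | 115 22.3 | 120 22.3 | 125 22.2 | 130 22.2 | 135 21.9 | 140 21.8 | 145 30.5 | 150 39.5 | 155 39.4 | 160 29.6 | 165 11.9 | 170 11.9 | 175 11.5 | 180 -0.1 | floor gap px 0 
stop top x [144.1 157.3]

tilt x,y deg [-0.02 -0.06] z top 22.26
```

View pics/w4.png

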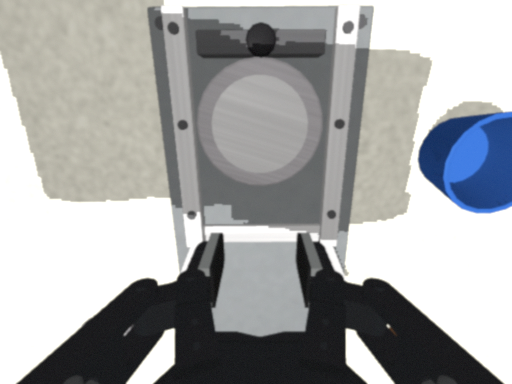

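The disc at (260,120) is flat, and its front rim meets the stop's near face at row ~57 with no floor showing between them. The stop is square at (260,42), and the fingers are clear. Handing in.

```bash
python3 -c "
from workcell import *
print(hand_in())"
```

```text
the job is handed in; nothing more can be done
None
```

The disc is over the lip, flat in the pocket and up against the end stop, and I've handed the job in. I pushed it with the two half-open fingers against its rear rim, bringing it onto the centre line first. I eased off twice: once past the lip so it could tip forward, and once so it could drop flat.

**Last checks:**
- **Flatness:** the wrist camera's depth gave a tilt of about 0.1° or less, and the disc's top at z 22.3 mm (22 expected).
- **Contact with the stop:** no floor showed between disc and stop. The push had held at about 8 N, of which roughly 2 N was sliding friction; the stop slips at 14 N.
- **Stop position:** the stop looked square. Its near face measured 143–144 mm, against 141–143 mm before the push, so any shift is within measuring error; I did not check it more finely.
- **Bystanders:** I never pushed near the jar, the dropper bottle or the cup, and they looked unmoved in the later views. I did not re-measure them.

**Disagreement:** the top and wrist cameras differed by about 4–5 mm on where the jig's centre line lies. It did not matter, because the disc stayed clear of both rails. The run took about 22 s of the 61 s allowed.

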